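# Suture carton into the third bay

## Robot

A 6-joint arm with a two-finger parallel gripper is mounted at the origin on the work surface. World frame = base frame: x ahead of the robot, y to its left, z up, the work surface at z = 0. Lengths are in mm, angles in rad, forces in N, time in s.
With the tool pointing down it reaches from about 275 to 1000 mm from the base axis. Payload 8.4 kg.
Tool frame: the origin (TCP) lies on the centre line of the jaws, within the pads' length; the fingertips stand 17 mm ahead of it and the grasp point (between the pads) lies 2 mm behind it (r.tcp_to_tips is the z of the fingertips in the tool frame, in mm); z points along the fingers, y is the direction in which the jaws open and shut (so a half turn about z gives the same grasp; the last joint's range is limited). The gripper opens to 85 mm and grips with 20 to 120 N. Pads are 22 mm wide; open, the fingers measure 114 mm over their backs; the gripper's body (76 mm by 85 mm) begins 54 mm behind the grasp point. The pads swing forward as they close: fully open they stand 13 mm farther back than shut.
Start: joints at [-1.111, 0.353, 1.633, -0, 1.155, -0.002], TCP at [278.474, -559.536, 248.281] pointing down, gripper open.
Joint ranges: [-2.63, 2.63], [-0.92, 2.1], [0.06, 2.66], [-1.3, 4.44], [0, 2.69], [-3.02, 3.02]. Speed limits (rad/s): [2.22, 2.22, 2.79, 3.14, 3.14, 3.14].

## Interface

Orientations are given as [roll, pitch, yaw] about the fixed x, y, z axes, in that order (R = Rz(yaw) Ry(pitch) Rx(roll)).
In Python, from rig import r, cams, job gives the robot as it stands.
- The arm moves only by the tool drive_tool, never from a script. Its argument "deltas" is a list of rows, each a list of 4 numbers: the shift along the tool's x, y, z in cm, then the turn about the tool's z in rad. In form: [[x, y, z, roll], ...]. A call has 1 to 12 rows; each row shifts and turns the commanded pose from where the row before left it, along the tool's axes as they then stand; what a row does not reach is not made up. A row lasts 1/12 s, in which the tool goes at most 41.7 mm and 7.16 degrees, less where a joint would pass 70% of its speed; a pose out of reach is approached as far as the arm can. A call with a gripper value outside its range is refused whole. "jaw" is the closure, from 0 (fully open) to 1 (shut), set as the call begins (left out, the last holds). The fingers move at their own pace and stop on an object; "force" is the grip in N (left out, the last holds). Time passes only in rows, so rows that do not move let the fingers close. It gives the time, the measured TCP pose, the force and the opening at its end, in the units of the state.
- r.sense(): the state, without advancing time (a new reading comes with each control period).
- cams.grab_frame(name): name is "scene" or "top" or "wrist"; returns (picture, depth): 400x640x3 uint8, red, green, blue; 400x640 float32, mm along the optical axis (not along the pixel's ray), 0 where there is no reading.
- cams.camera_params(name): a dict with "fx", "fy", "cx", "cy" (pixels), "R" (3x3) and "t" (3): a world point X has camera coordinates R X + t. Camera axes: x right, y down, z forward; pixel columns grow to the right and rows downward; lengths in mm; the calibration is good to about 2 mm. A picture is of the moment at which its call begins: read the wrist's pose just before it. camera_params takes no time and is no camera call; for the wrist camera it gives the pose at the moment of the call.
- job.sign_off(): hands the job in, once; it reports no verdict.
The state is a dict: "clock": time; "qpos": joint angles; "qvel": joint speeds; "joint_efforts": joint torques, N m; "eef_pos": TCP position; "tcp_rot": TCP orientation; "contact_force": force on the tool from outside, world axes, zero at the start; "wrist_torque": the same for the moment, N m; "opening": opening from 0.0 (shut) to 1.0 (fully open).
Only numpy, scipy, OpenCV 4.12 (cv2) and the standard library are available. Lean on these libraries where they do the work, as an engineer would, in place of code of your own. Each camera call takes 0.05 s, during which the arm holds its last target. There are 200 camera calls.

## Task

This rack's bays are numbered from the end of its rail that carries the index-card holder: starting at that end, run a shut fingertip along the top of the rail, counting the gaps between the posts, one, two, three, and go no farther along it than the third. Then gently push the loose carton along the trolley top, narrow end first, into that third bay until it rests against the back plate, and move clear. Only touch and push: do not pinch, lift or tip the carton, and leave the stored boxes, the bottle and the kidney dish where they are.

Things in the scene. Friction and masses are not known exactly. Their poses are not given: they have to be found in the camera images.
- rack: Fixed steel rack of six open-fronted, floorless bays on the trolley top. Origin on the trolley top at mid-width, on the line of the dividers' front edges; x into the bays, y to the robot's left, z up. Dividers 62 mm high, 3 mm thick, at y = 210, 140, 70, 0, -70, -140, -210 mm; bay middles halfway between. Their front edges are upright 8 mm rods centred at x = 0, 62 mm clear between rods.
- back_plate (a point): Middle of the rack's back plate at trolley-top level, on the face that cartons stop against, 80 mm behind the dividers' front edges (rack axes). The plate is 50 mm high. Above it, 95 mm up, runs the rail: a level steel tube of 14 mm diameter along y on an upright post with a dark fitting at each divider, its top 102 mm above the trolley top. Fixed and rigid.
- rail_1: The middle 44 mm of the rail over bay 1 counted from the robot's left (+y end); 14 mm diameter, rigid, top 102 mm above the trolley top. Origin on the rail's axis over the bay's middle, y along the rail to the robot's left.
- rail_2: The middle 44 mm of the rail over bay 2 counted from the robot's left (+y end); 14 mm diameter, rigid, top 102 mm above the trolley top. Origin on the rail's axis over the bay's middle, y along the rail to the robot's left.
- rail_3: The middle 44 mm of the rail over bay 3 counted from the robot's left (+y end); 14 mm diameter, rigid, top 102 mm above the trolley top. Origin on the rail's axis over the bay's middle, y along the rail to the robot's left.
- rail_4: The middle 44 mm of the rail over bay 4 counted from the robot's left (+y end); 14 mm diameter, rigid, top 102 mm above the trolley top. Origin on the rail's axis over the bay's middle, y along the rail to the robot's left.
- rail_5: The middle 44 mm of the rail over bay 5 counted from the robot's left (+y end); 14 mm diameter, rigid, top 102 mm above the trolley top. Origin on the rail's axis over the bay's middle, y along the rail to the robot's left.
- rail_6: The middle 44 mm of the rail over bay 6 counted from the robot's left (+y end); 14 mm diameter, rigid, top 102 mm above the trolley top. Origin on the rail's axis over the bay's middle, y along the rail to the robot's left.
- card_holder: Index-card holder: grey plate 54 mm wide (y), 40 mm high, 4 mm thick with a white card, leaning 25 degrees back, on a collar clipped to one end of the rail, left or right from run to run; tops out 45 mm above the rail's axis. Bays count from this end. Origin on the rail's axis at the collar, 37 mm outside the last post; rack axes. The other end has a plain black rubber bumper, 21 mm diameter.
- carton: The loose carton: white box with a grey band, 90 mm long (x), 48 mm wide (y), 60 mm high, about 0.14 kg, of thin card, on the trolley top in front of the rack. Origin at the centre of its underside; long axis roughly towards the rack (within 0.35 rad), either end may lead. Home in a bay its middle is 35 mm behind the dividers' front edges, its outer end 10 mm proud of them.
- stock_a: Stored carton of the same kind, 90 x 48 x 60 mm, loose in the second bay from the left or from the right; origin at the centre of its underside. Leave alone.
- stock_b: Stored low box, 78 x 52 x 40 mm, loose in the other of those two bays; origin at the centre of its underside. Leave alone.
- bottle: White antiseptic bottle, 54 mm diameter, 125 mm tall, standing loose to the robot's left of the carton; origin at the centre of its underside. Leave alone.
- dish: Stainless kidney dish, about 173 x 83 mm and 40 mm high, loose to the robot's right of the carton; origin at the centre of its underside, x along its length. Leave alone.
Things that resemble listed ones, but are neither listed nor needed, are in the scene too. Leave any brown or green look-alike of the carton alone.

How it is judged:
By the outcome, as a careful person would: the job done as asked, in the order asked, and still so for the second after the job is handed in, with the robot touching nothing.
It also fails if it takes over 72 s, if anything falls off the work surface, if the arm or the gripper's body presses on something with over 40 N, if the wrist force passes 120 N, or if a joint passes its speed limit or range.

## Working session

There is one attempt and no reset: what is moved stays moved. The work goes in short steps, Python scripts to look and compute and a tool call to move; the robot and the scene stay as the last step left them, time stands still between calls to the robot, and variables do not carry over. Pictures are saved under pics/ and viewed, about 8 in all and at most 12, crops included, and the job is handed in when it is done.

Besides the shell and the picture viewer there is one more tool, called after ">>>" by a JSON object that holds its "name" and its "arguments". drive_tool: Moves the arm, as the interface text tells. Its arguments: {"type":"object","properties":{"deltas":{"type":"array"},"jaw":{"type":"number"},"force":{"type":"number"}},"required":["deltas"]}

```bash
mkdir -p pics; ls; python3 - <<'E'
from rig import r,cams,job
import cv2,numpy as np
print(r.sense())
for n in ["scene","top"]:
    p,d=cams.grab_frame(n); cv2.imwrite(f"pics/{n}0.png",p[:,:,::-1]); np.savez(f"{n}0.npz",p=p,d=d)
    c=cams.camera_params(n); print(n,c)
E
```

```text
pics
{'clock': 0.0, 'qpos': array([-1.11141565e+00,  3.53595868e-01,  1.63415748e+00, -5.62256807e-06,
        1.15516140e+00, -2.39938835e-03]), 'qvel': array([-0.00024669, -0.00067805, -0.00188706, -0.00017196,  0.00044523,
       -0.00193375]), 'joint_efforts': array([ 4.67000573e-03, -6.05253053e+01, -3.42062938e+01,  1.27171397e-04,
        9.32957948e-03, -1.97990275e-06]), 'eef_pos': array([ 278.26285327, -559.13425745,  247.58431125]), 'tcp_rot': array([-3.14027055e+00,  1.96863078e-06,  4.61782343e-01]), 'contact_force': array([ 0.53886675,  0.04325761, -0.01735222]), 'wrist_torque': array([ 0.03248045,  0.02620807, -0.00264185]), 'opening': 0.9994763947818235}
scene {'fx': 498.0072962248082, 'fy': 498.0072962248082, 'cx': 322.8167879175449, 'cy': 194.16510013921365, 'R': array([[-0.21015725,  0.97760779,  0.01081428],
       [ 0.73339903,  0.16495464, -0.65948148],
       [-0.6464981 , -0.13066363, -0.75164302]]), 't': array([  91.34293515, -279.80177444, 1660.35834361])}
top {'fx': 469.0283120922227, 'fy': 469.0283120922227, 'cx': 320.59562814394417, 'cy': 201.84193307257223, 'R': array([[-1.04343425e-03, -9.99967546e-01,  7.98864674e-03],
       [-9.94572602e-01,  2.06601575e-04, -1.04044687e-01],
       [ 1.04039660e-01, -8.05385296e-03, -9.94540539e-01]]), 't': array([ -12.67152236,  501.52859673, 1035.38406778])}
```

View pics/scene0.png

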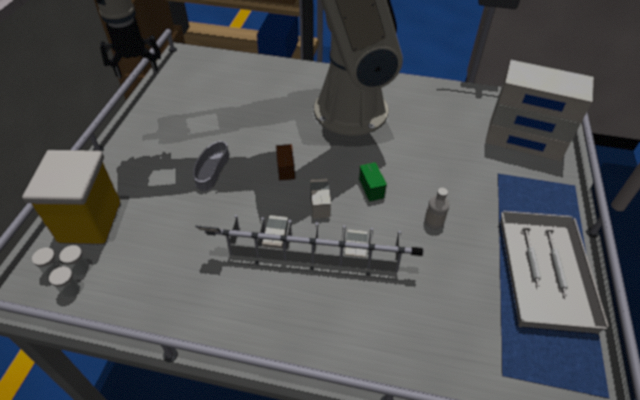

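View pics/top0.png

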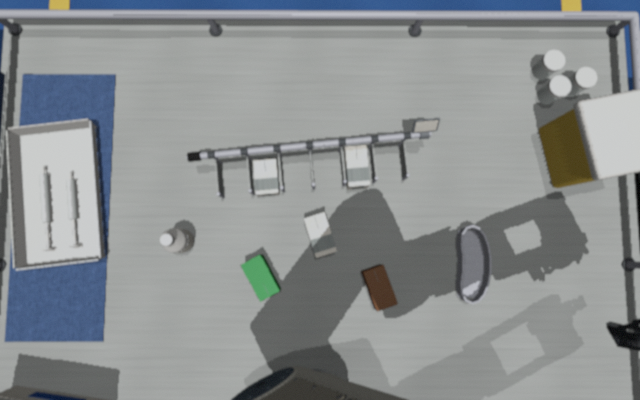

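The card holder is at the robot's right (-y): scene px (208,230), top px (428,125). The black bumper is at the left. Carton candidates in the top view are white (320,232), green (260,277) and brown (380,287). The white one with the grey band fits the description. I'll enlarge to confirm.

```bash
cat > h.py <<'E'
import numpy as np
from rig import r,cams,job
def ray(c,u,v,z):
    "world point on plane z for pixel"
    R,t=np.array(c['R']),np.array(c['t']); o=-R.T@t
    d=R.T@np.array([(u-c['cx'])/c['fx'],(v-c['cy'])/c['fy'],1.]); return o+d*(z-o[2])/d[2]
def cloud(c,d):
    v,u=np.indices(d.shape); R,t=np.array(c['R']),np.array(c['t'])
    P=np.stack([(u-c['cx'])/c['fx']*d,(v-c['cy'])/c['fy']*d,d],-1)-t
    return P@R
def proj(c,X):
    x=np.array(c['R'])@np.array(X,float)+c['t']; return c['fx']*x[0]/x[2]+c['cx'],c['fy']*x[1]/x[2]+c['cy']
E
python3 - <<'E'
import cv2,numpy as np
from h import *
z=np.load("top0.npz");p,d=z['p'],z['d'];c=cams.camera_params("top")
cv2.imwrite("pics/topcrop.png",cv2.resize(p[100:270,180:450,::-1],None,fx=2.9,fy=2.9,interpolation=cv2.INTER_CUBIC))
W=cloud(c,d)
for n,(u,v) in dict(table=(330,300),carton=(316,222),stockL=(265,170),stockR=(357,160),green=(258,272),bottle=(168,240),dish=(458,260),railm=(325,143)).items(): print(n,W[v,u].round(1))
x,y,zz=W[...,0],W[...,1],W[...,2]
# tops
import itertools
v,u=np.indices(d.shape)
z0=np.median(zz[290:310,200:230]);print("z0",z0)
m=((zz-z0)>85)&((zz-z0)<115)&(u>185)&(u<415)&(v>120)&(v<165)
print(m.sum(),zz[m].mean()); f=np.polyfit(y[m],x[m],1);print("rail fit",f,np.std(x[m]-np.polyval(f,y[m])),y[m].min(),y[m].max())
m=((zz-z0)>50)&((zz-z0)<70)&(u>295)&(u<345)&(v>200)&(v<262)
print("carton",m.sum(),cv2.minAreaRect(W[m][:,:2].astype(np.float32)),W[m].mean(0))
E
```

```text
table [280.4 -34.3   1.5]
carton [453.7  -2.6  60.6]
stockL [572.4 112.3  37.8]
stockR [590.9 -93.3  61. ]
green [345.9 122.7  57. ]
bottle [413.4 297.5 125.2]
dish [ 370.2 -325.2   10.8]
railm [619.6 -21.9 101.6]
z0 -0.32986788114840426
1589 100.62516450698574
rail fit [-1.00591707e-01  6.17853037e+02] 4.2599670436592545 -213.27103086572419 273.30100932719324
carton 910 ((427.71051025390625, -10.419742584228516), (89.72950744628906, 48.75767135620117), 18.17997169494629) [427.35198616 -10.91679522  59.83851083]
```

View pics/topcrop.png

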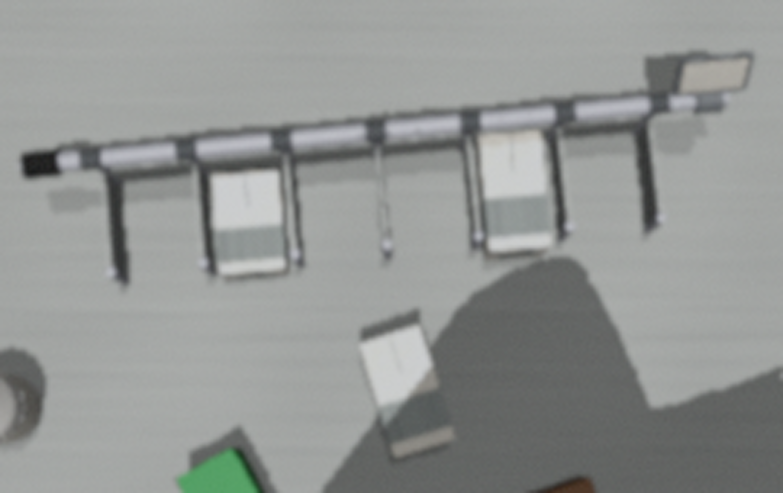

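The crop confirms it: holder at the right, at crop (715,73), and the white carton with the grey band at (405,390). Counting from the right, the gaps are 660–567, 567–470 (stocked) and 470–377 (empty), so the third bay is rail_4. Next I'll fit the rack pose from the rod tops and fittings.

```bash
cat > fit.py <<'E'
from h import *
c=cams.camera_params("top")
ys=np.array([210,140,70,0,-70,-140,-210.])
rods=[(112,272),(205,263),(296,256),(387,246),(476,237),(568,228),(658,218)]
fits=[(90,156),(185,149),(283,141),(377,129),(470,121),(567,111),(660,102)]
def F(px,z,xr):
    P=np.array([ray(c,180+u/2.9,100+v/2.9,z)[:2] for u,v in px]); L=np.c_[np.full(7,xr),ys]
    a,b=L.mean(0),P.mean(0); U,S,V=np.linalg.svd((L-a).T@(P-b)); R=V.T@U.T
    o=b-R@a; print("yaw",np.arctan2(R[1,0],R[0,0]),"o",o,"res",(P-(L@R.T+o)).round(1).tolist(),"scale",np.linalg.norm(P[0]-P[-1])/420); return R,o
F(rods,62,0); F(fits,102,84)
E
python3 fit.py
python3 - <<'E'
from h import *
# rail x in rack frame
d=np.load("top0.npz")['d'];c=cams.camera_params("top");W=cloud(c,d)
v,u=np.indices(d.shape);m=(W[...,2]>97)&(W[...,2]<106)&(u>200)&(u<410)&(v>120)&(v<165)
P=W[m];f=np.polyfit(P[:,1],P[:,0],1);print(f,np.std(P[:,0]-np.polyval(f,P[:,1])),P[:,2].max(),np.median(P[:,2]))
# back plate z~50
s=np.load("scene0.npz");cs=cams.camera_params("scene");Ws=cloud(cs,s['d'])
m=(Ws[...,2]>97)&(Ws[...,2]<106)&(Ws[...,0]>560)&(Ws[...,0]<680)&(abs(Ws[...,1])<230)
P=Ws[m];f=np.polyfit(P[:,1],P[:,0],1);print("scene rail",f,np.std(P[:,0]-np.polyval(f,P[:,1])))
for n,b in dict(carton=(360,500,-70,40)).items():
    m=(Ws[...,2]>55)&(Ws[...,2]<66)&(Ws[...,0]>b[0])&(Ws[...,0]<b[1])&(Ws[...,1]>b[2])&(Ws[...,1]<b[3])
    import cv2;print(n,cv2.minAreaRect(Ws[m][:,:2].astype(np.float32)),Ws[m][:,2].mean())
E
```

```text
yaw 0.09936444642970207 o [535.5778267    3.37029916] res [[0.8, -2.0], [0.7, -2.3], [-0.9, -1.3], [-0.3, -0.4], [-0.3, 1.8], [-0.3, 1.6], [0.4, 2.7]] scale 0.9886570843574777
yaw 0.09923756777327972 o [532.11774117   2.09740221] res [[1.1, 0.4], [-0.5, 0.8], [-1.5, -1.2], [0.6, -0.4], [-0.3, 1.0], [0.3, -0.8], [0.2, 0.2]] scale 1.0001532651830862
[-1.00115031e-01  6.18191288e+02] 3.86192286224506 105.86563062055164 100.93138341846972
scene rail [-1.02032816e-01  6.20930021e+02] 3.8613980351514265
carton ((427.9802551269531, -11.090110778808594), (93.57244873046875, 48.974849700927734), 16.674076080322266) 59.99755517061561
```

```bash
cat >> h.py <<'E'
O=np.array([535,2.7]); YW=0.0995
def rack(x,y): return O+np.array([[np.cos(YW),-np.sin(YW)],[np.sin(YW),np.cos(YW)]])@[x,y]
def torack(p):
    return np.array([[np.cos(YW),np.sin(YW)],[-np.sin(YW),np.cos(YW)]])@(np.array(p[:2])-O)
def go(xy,z,yaw):
    "turn (tool z, rad) first, then total shift in cm in tool axes after the turn"
    s=r.sense();y0=s['tcp_rot'][2];d=np.r_[xy,z]-s['eef_pos']
    tx=np.array([np.cos(yaw),np.sin(yaw),0]);ty=np.array([np.sin(yaw),-np.cos(yaw),0])
    print("clock",s['clock'].round(2) if hasattr(s['clock'],'round') else s['clock'],"turn",round(-(yaw-y0),3),"shift cm",np.round([d@tx/10,d@ty/10,-d[2]/10],2),"q6",s['qpos'][5].round(2))
E
python3 - <<'E'
from h import *
print(r.tcp_to_tips)
for n in ["top","scene"]:
    W=cloud(cams.camera_params(n),np.load(n+"0.npz")['d'])
    P=W.reshape(-1,3);Q=np.array([[np.cos(YW),np.sin(YW)],[-np.sin(YW),np.cos(YW)]])@(P[:,:2]-O).T
    m=(P[:,2]>90)&(P[:,2]<150)&(Q[0]>70)&(Q[0]<100)
    for y in range(-290,240,14):
        k=m&(abs(Q[1]-y)<7)
        if k.sum()>3: print(n,y,k.sum(),"zmax",np.percentile(P[k,2],95).round(1),"xmid",np.median(Q[0][k]).round(1),end=" | ")
    print()
go(rack(84,-180),200,YW)
E
```

```text
17.0
top -276 15 zmax 132.9 xmid 94.1 | top -262 82 zmax 135.4 xmid 91.4 | top -248 111 zmax 135.1 xmid 88.1 | top -234 115 zmax 135.2 xmid 88.6 | top -220 86 zmax 133.2 xmid 87.9 | top -206 43 zmax 104.2 xmid 81.9 | top -192 44 zmax 103.7 xmid 81.8 | top -178 42 zmax 104.4 xmid 81.6 | top -164 45 zmax 104.1 xmid 82.0 | top -150 40 zmax 103.4 xmid 81.7 | top -136 48 zmax 104.2 xmid 81.8 | top -122 43 zmax 102.5 xmid 82.0 | top -108 44 zmax 103.4 xmid 81.5 | top -94 40 zmax 103.4 xmid 82.2 | top -80 45 zmax 103.7 xmid 81.4 | top -66 45 zmax 105.7 xmid 81.9 | top -52 47 zmax 104.3 xmid 82.2 | top -38 41 zmax 102.4 xmid 82.0 | top -24 43 zmax 103.5 xmid 82.3 | top -10 45 zmax 104.0 xmid 82.2 | top 4 49 zmax 103.8 xmid 80.7 | top 18 44 zmax 103.8 xmid 82.4 | top 32 43 zmax 103.0 xmid 81.7 | top 46 43 zmax 103.4 xmid 82.1 | top 60 45 zmax 104.4 xmid 81.5 | top 74 49 zmax 104.3 xmid 81.4 | top 88 42 zmax 104.4 xmid 82.1 | top 102 45 zmax 103.5 xmid 81.7 | top 116 43 zmax 103.7 xmid 82.4 | top 130 46 zmax 104.2 xmid 81.1 | top 144 44 zmax 103.8 xmid 81.8 | top 158 44 zmax 103.9 xmid 81.4 | 
[... 868 characters left out ...]
cene -10 36 zmax 103.2 xmid 84.9 | scene 4 40 zmax 104.0 xmid 86.8 | scene 18 33 zmax 103.4 xmid 85.8 | scene 32 35 zmax 104.6 xmid 87.5 | scene 46 35 zmax 103.7 xmid 85.9 | scene 60 37 zmax 104.4 xmid 87.1 | scene 74 41 zmax 103.7 xmid 87.1 | scene 88 36 zmax 104.5 xmid 86.6 | scene 102 34 zmax 102.6 xmid 86.7 | scene 116 35 zmax 103.2 xmid 86.4 | scene 130 36 zmax 103.5 xmid 85.8 | scene 144 41 zmax 103.6 xmid 86.3 | scene 158 36 zmax 102.9 xmid 85.8 | scene 172 32 zmax 103.4 xmid 86.3 | scene 186 33 zmax 103.8 xmid 86.1 | scene 200 38 zmax 103.5 xmid 86.4 | scene 214 40 zmax 103.6 xmid 87.0 | scene 228 41 zmax 104.9 xmid 86.2 | 
clock 0.1 turn 0.362 shift cm [ 39.52 -35.36   4.76] q6 -0.0
```

>>> {"name": "drive_tool", "arguments": {"deltas": [[0,0,0,0.12],[0,0,0,0.12],[0,0,0,0.12],[0,0,0,0]], "jaw": 1, "force": 20}}

```text
clock: 0.43
eef_pos: [278.3, -559.3, 247.8]
tcp_rot: [-3.141, 0.0, 0.096]
contact_force: [-0.8, -0.1, -0.8]
opening: 0.451
```

>>> {"name": "drive_tool", "arguments": {"deltas": [[2.4,-2.2,0,0],[2.4,-2.2,0,0],[2.4,-2.2,0,0],[2.4,-2.2,0,0],[2.4,-2.2,0,0],[2.4,-2.2,0,0],[2.4,-2.2,0,0],[2.4,-2.2,0,0],[2.4,-2.2,0.5,0],[2.4,-2.2,0.5,0],[2.4,-2.2,0.5,0],[2.4,-2.2,0.5,0]]}}

```text
clock: 1.43
eef_pos: [538.9, -266.2, 227.9]
tcp_rot: [-3.142, 0.0, 0.106]
contact_force: [0.1, -0.5, -0.2]
opening: 0.003
```

```bash
python3 -c "
from h import *
go(rack(84,-180),130,YW)"
```

```text
clock 1.4333 turn 0.007 shift cm [10.68 -8.8   9.79] q6 1.0
```

>>> {"name": "drive_tool", "arguments": {"deltas": [[2.7,-2.2,0,0.007],[2.7,-2.2,0,0],[2.7,-2.2,0,0],[2.6,-2.2,0,0],[0,0,2.5,0],[0,0,2.5,0],[0,0,2.5,0],[0,0,1.5,0],[0,0,0.4,0],[0,0,0,0],[0,0,0,0]]}}

```text
clock: 2.35
eef_pos: [636.6, -169.9, 134.9]
tcp_rot: [3.141, -0.001, 0.096]
contact_force: [0.2, 0.6, -0.1]
opening: 0.003
```

```bash
python3 - <<'E'
from h import *
import cv2
s=r.sense();print(torack(s['eef_pos']),s['eef_pos'],s['contact_force'],s['tcp_rot'])
p,d=cams.grab_frame("scene");cv2.imwrite("pics/rail1.png",cv2.resize(p[170:300,150:400,::-1],None,fx=3,fy=3,interpolation=cv2.INTER_CUBIC))
E
```

```text
[  83.95592414 -181.83914215] [ 636.6038298  -169.89992058  134.93274651] [ 0.21130381  0.63117651 -0.14867985] [ 3.14137543e+00 -5.73377385e-04  9.64568257e-02]
```

View pics/rail1.png

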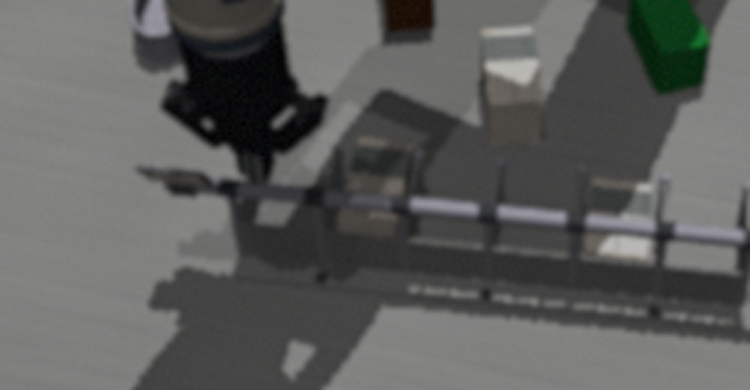

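The shut fingertip is above the first gap, at crop (255,170), just inside the end post at (228,187). I'll descend until it touches.

>>> {"name": "drive_tool", "arguments": {"deltas": [[0,0,0.7,0],[0,0,0.5,0],[0,0,0.2,0],[0,0,0.05,0],[0,0,0,0],[0,0,0,0]]}}

```text
clock: 2.9
eef_pos: [636.2, -169.8, 119.9]
tcp_rot: [3.142, -0.0, 0.095]
contact_force: [0.1, 0.4, -0.5]
opening: 0.004
```

>>> {"name": "drive_tool", "arguments": {"deltas": [[0,0,0.05,0],[0,0,0.05,0],[0,0,0,0]]}}

```text
clock: 3.15
eef_pos: [636.3, -169.8, 119.1]
tcp_rot: [3.141, -0.0, 0.095]
contact_force: [-0.3, 0.2, 2.7]
opening: 0.002
```

>>> {"name": "drive_tool", "arguments": {"deltas": [[0,0,0.04,0],[0,0,0,0],[0,-0.3,0,0],[0,-0.5,0,0],[0,-0.5,0,0],[0,-0.5,0,0]]}}

```text
clock: 3.65
eef_pos: [635.0, -151.9, 119.0]
tcp_rot: [3.14, -0.001, 0.095]
contact_force: [1.1, -4.5, 5.6]
opening: 0.002
```

>>> {"name": "drive_tool", "arguments": {"deltas": [[0,-0.6,0,0],[0,-0.6,0,0],[0,-0.6,0,0],[0,-0.6,0,0],[0,-0.6,0,0],[0,-0.6,0,0],[0,-0.6,0,0],[0,-0.6,0,0]]}}

```text
clock: 4.32
eef_pos: [630.4, -103.9, 119.0]
tcp_rot: [3.141, -0.001, 0.095]
contact_force: [0.5, -4.2, 5.1]
opening: -0.001
```

>>> {"name": "drive_tool", "arguments": {"deltas": [[0,-0.6,0,0],[0,-0.6,0,0],[0,-0.6,0,0],[0,-0.6,0,0],[0,-0.6,0,0],[0,-0.6,0,0],[0,-0.6,0,0]]}}

```text
clock: 4.9
eef_pos: [626.4, -62.1, 118.9]
tcp_rot: [3.141, -0.001, 0.095]
contact_force: [-0.2, -4.0, 6.1]
opening: 0.001
```

```bash
python3 - <<'E'
from h import *
s=r.sense();print(torack(s['eef_pos']),s['eef_pos'],s['contact_force'])
E
```

```text
[ 84.51911961 -73.52543783] [626.40480016 -62.06599491 118.94839668] [-0.2006996  -3.97032774  6.12337589]
```

>>> {"name": "drive_tool", "arguments": {"deltas": [[0,-0.6,0,0],[0,-0.6,0,0],[0,-0.6,0,0],[0,-0.6,0,0],[0,-0.6,0,0],[0,-0.6,0,0],[0,0,0,0]]}}

```text
clock: 5.48
eef_pos: [622.9, -25.4, 119.0]
tcp_rot: [3.141, -0.001, 0.096]
contact_force: [0.3, -0.1, 6.5]
opening: 0.001
```

```bash
python3 - <<'E'
from h import *
import cv2
s=r.sense();print(torack(s['eef_pos']),s['contact_force'])
p,d=cams.grab_frame("scene");cv2.imwrite("pics/rail2.png",cv2.resize(p[170:300,150:400,::-1],None,fx=3,fy=3,interpolation=cv2.INTER_CUBIC))
E
```

```text
[ 84.63222889 -36.66039919] [ 0.28895232 -0.10521324  6.5185797 ]
```

View pics/rail2.png

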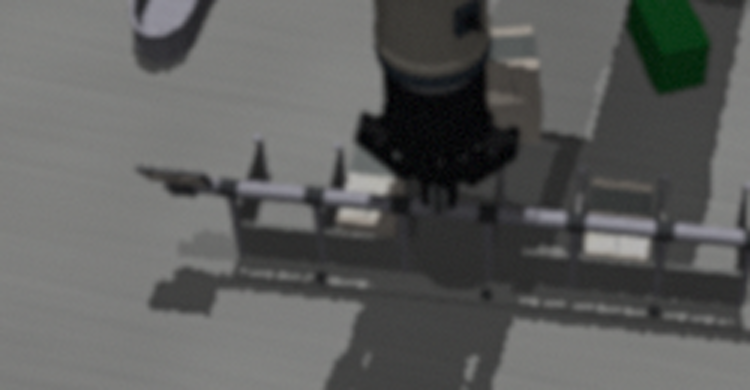

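The fingertip is now in the third gap at crop (437,205), between the posts at (400) and (487), in contact at 6.5 N. I'll lift here.

>>> {"name": "drive_tool", "arguments": {"deltas": [[0,0,-1,0],[0,0,-2.5,0],[0,0,-3,0],[-3,0,-1.5,-0.12],[-3,0,0,-0.12],[-3,0,0,-0.12],[-3,0,0,-0.12],[-3,0,0,-0.12],[0,0,0,-0.12],[0,0,0,-0.12],[0,0,0,-0.12],[0,0,0,-0.12]]}}

```text
clock: 6.53
eef_pos: [482.3, -74.6, 198.7]
tcp_rot: [-3.141, -0.0, 1.18]
contact_force: [-0.4, 0.3, 1.0]
opening: 0.002
```

>>> {"name": "drive_tool", "arguments": {"deltas": [[0,0,0,-0.12],[0,0,0,-0.12],[0,0,0,-0.12],[0,0,0,-0.12],[0,0,0,-0.12],[0,0,0,0],[0,0,0,0]], "jaw": 0.41}}

```text
clock: 7.12
eef_pos: [482.6, -74.6, 198.5]
tcp_rot: [-3.141, -0.0, 1.771]
contact_force: [0.2, 0.9, 0.2]
opening: 0.589
```

```bash
python3 - <<'E'
from h import *
go((412.5,37),150,1.882)
import cv2
c=cams.camera_params("top");p,d=cams.grab_frame("top")
W=cloud(c,d);m=(W[...,2]>54)&(W[...,2]<66)&(W[...,0]>360)&(W[...,0]<500)&(abs(W[...,1]+10)<50)
print(m.sum(),cv2.minAreaRect(W[m][:,:2].astype(np.float32)))
print(r.sense()['opening'],r.sense()['qpos'])
E
```

```text
clock 7.1167 turn -0.111 shift cm [12.77 -3.26  4.85] q6 -0.36
261 ((427.50439453125, -10.495853424072266), (89.80509185791016, 48.03464126586914), 19.205263137817383)
0.5884736694090196 [-1.56696292e-01  2.00047010e-01  1.96863312e+00  2.53655421e-04
  9.73267760e-01 -3.56685224e-01]
```

>>> {"name": "drive_tool", "arguments": {"deltas": [[0,0,0,-0.12],[3.2,-0.8,0,0],[3.2,-0.8,0,0],[3.2,-0.8,0,0],[3.2,-0.8,0,0],[0,0,2.5,0],[0,0,2.5,0],[0,0,2.0,0],[0,0,0,0]]}}

```text
clock: 7.92
eef_pos: [409.4, 36.4, 125.8]
tcp_rot: [-3.137, -0.001, 1.892]
contact_force: [-0.9, -0.0, 0.4]
opening: 0.592
```

```bash
python3 - <<'E'
from h import *
go((412.5,37),33,1.89)
import cv2
p,d=cams.grab_frame("wrist");cv2.imwrite("pics/w1.png",p[:,:,::-1])
E
```

```text
clock 7.9167 turn 0.002 shift cm [-0.04  0.31  9.28] q6 -0.24
```

View pics/w1.png

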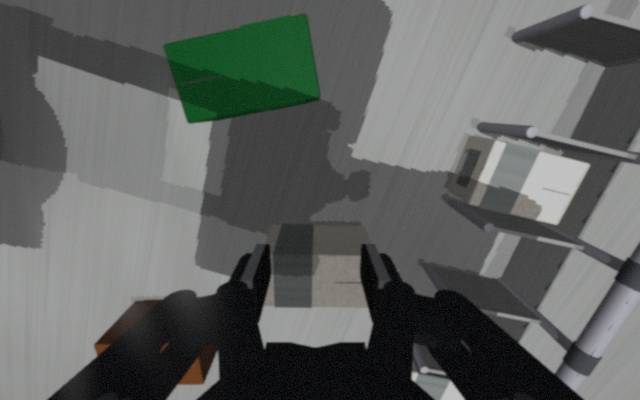

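```bash
python3 - <<'E'
from h import *
c=cams.camera_params("wrist");s=r.sense();y=s['tcp_rot'][2]
tx=np.array([np.cos(y),np.sin(y),0]);ty=np.array([np.sin(y),-np.cos(y),0]);P=s['eef_pos']
for a,b in [(0,0),(-11,25),(-11,-25),(-11,40),(-11,-40),(11,-40)]:
    X=P+a*tx+b*ty; print(a,b,[np.round(proj(c,[X[0],X[1],z])) for z in (P[2]-17,60,20,0)])
print("carton top-left edge",[np.round(proj(c,[427.6+e*45*np.cos(.32)-24*np.sin(.32),-10.6+e*45*np.sin(.32)+24*np.cos(.32),z])) for e in(-1,1) for z in (60,0)])
E
```

```text
0 0 [array([317., 255.]), array([317., 221.]), array([317., 204.]), array([317., 197.])]
-11 25 [array([360., 271.]), array([350., 235.]), array([345., 216.]), array([343., 208.])]
-11 -25 [array([274., 271.]), array([284., 235.]), array([289., 215.]), array([291., 208.])]
-11 40 [array([386., 271.]), array([370., 235.]), array([362., 216.]), array([359., 208.])]
-11 -40 [array([249., 271.]), array([264., 235.]), array([272., 215.]), array([275., 208.])]
11 -40 [array([246., 237.]), array([262., 207.]), array([271., 192.]), array([274., 186.])]
carton top-left edge [array([261., 252.]), array([272., 222.]), array([377., 252.]), array([365., 222.])]
```

>>> {"name": "drive_tool", "arguments": {"deltas": [[0,0.3,2.5,0],[0,0,2.5,0],[0,0,2.5,0],[0,0,1.5,0],[0,0,0.2,0],[-0.4,0,0,0],[-0.4,0,0,0],[-0.4,0,0,0],[-0.3,0,0,0],[0,0,0,0]]}}

```text
clock: 8.8
eef_pos: [420.4, 22.4, 37.3]
tcp_rot: [3.14, 0.001, 1.894]
contact_force: [-0.9, -0.4, -0.1]
opening: 0.59
```

```bash
cat > see.py <<'E'
from h import *
import cv2
s=r.sense();print("clk",s['clock'],"tool",torack(s['eef_pos']).round(1),s['eef_pos'][2].round(1),"yaw",(s['tcp_rot'][2]-YW).round(3),"F",s['contact_force'].round(1))
c=cams.camera_params("top");p,d=cams.grab_frame("top");W=cloud(c,d)
m=((W[...,2]>55)&(W[...,2]<66)&(W[...,0]>360)&(W[...,0]<650)&(W[...,1]>-85)&(W[...,1]<50)&(p.max(2)-p.min(2)<40)&(p.max(2)>60)).astype(np.uint8)
n,l,st,ce=cv2.connectedComponentsWithStats(m)
for i in range(1,n):
    if st[i,4]>60:
        q=cv2.minAreaRect(W[l==i][:,:2].astype(np.float32));print(st[i,4],"rack",torack(q[0]).round(1),np.round(q[1],1),"ang-rack deg",round(q[2]-np.degrees(YW),1))
E
python3 see.py
```

```text
clk 8.8 tool [-112.1   31. ] 37.3 yaw 1.794 F [-0.9 -0.4 -0.1]
359 rack [ 35.8 -76.3] [89.5 31.1] ang-rack deg -5.3
```

>>> {"name": "drive_tool", "arguments": {"deltas": [[-0.3,0,0,0],[-0.3,0,0,0.02],[-0.3,0,0,0.02],[-0.3,0,0,0.02],[-0.3,0,0,0.02],[-0.3,0,0,0.02]]}}

```text
clock: 9.35
eef_pos: [424.7, 5.4, 36.4]
tcp_rot: [3.142, -0.0, 1.793]
contact_force: [-0.0, 1.9, 1.1]
opening: 0.593
```

```bash
python3 see.py; python3 - <<'E'
from h import *
import cv2
p,d=cams.grab_frame("wrist");W=cloud(cams.camera_params("wrist"),d)
cv2.imwrite("pics/w2.png",p[:,:,::-1])
E
```

```text
clk 9.35 tool [-109.5   13.6] 36.4 yaw 1.693 F [-0.   1.9  1.1]
62 rack [ 40.8 -68.5] [82.3  6.6] ang-rack deg 0.3
299 rack [ 35.2 -82.9] [90.2 18.1] ang-rack deg -5.1
```

View pics/w2.png

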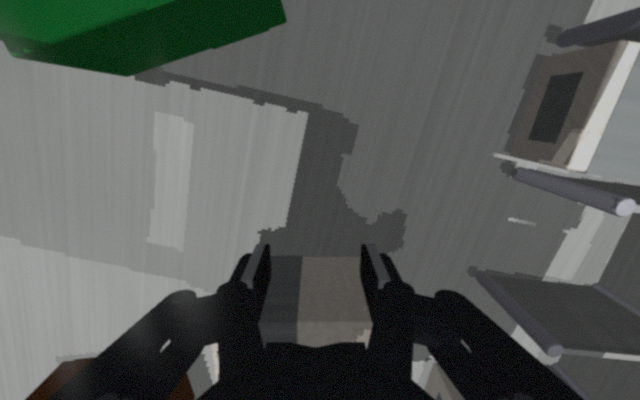

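The fingers are pushing the carton's left side at about 2 N, and the box face spans columns 262–370 between and behind the fingers. I'll finish this sideways push, then back off and look.

>>> {"name": "drive_tool", "arguments": {"deltas": [[-0.26,0,0,0.024],[-0.26,0,0,0.024],[-0.26,0,0,0.024],[-0.26,0,0,0.024],[-0.26,0,0,0.024],[0,0,0,0],[1,0,0,0],[1.5,0,0,0],[1,0,-2,0],[0,0,-3,0],[0,0,-3,0],[0,0,-3,0]]}}

```text
clock: 10.45
eef_pos: [422.4, 28.6, 147.4]
tcp_rot: [-3.14, -0.0, 1.676]
contact_force: [0.6, -0.1, -0.2]
opening: 0.59
```

>>> {"name": "drive_tool", "arguments": {"deltas": [[3,-3,-2,0.12],[3,-3,0,0.12],[3,-3,0,0.12],[0,-3,0,0.12],[0,0,0,0.12],[0,0,0,0.12]], "jaw": 0.75}}

```text
clock: 10.95
eef_pos: [316.7, 112.3, 164.1]
tcp_rot: [-3.141, 0.0, 0.989]
contact_force: [0.7, -0.0, 0.5]
opening: 0.252
```

```bash
python3 see.py
```

```text
clk 10.95 tool [-206.4  130.8] 164.1 yaw 0.889 F [ 0.7 -0.   0.5]
64 rack [ 40.8 -68.5] [81.6  6.7] ang-rack deg 0.4
299 rack [ 35.6 -82.3] [18.  90.3] ang-rack deg 84.1
909 rack [-110.9  -34.7] [89.8 48.9] ang-rack deg -0.0
```

Carton in rack axes: (-110.9, -34.7), rotated 0.0°, so it is lined up with bay 3 (middle at y = -35). Next is the push from behind.

>>> {"name": "drive_tool", "arguments": {"deltas": [[0,0,0,0.12],[0,0,0,0.12],[0,0,0,0.12],[0,0,0,0.12],[0,0,0,0.12],[0,0,0,0.12],[0,0,0,0.12],[0.4,3.3,0,0.05],[0.4,3.3,0,0],[0.4,3.3,0,0],[0.4,3.3,0,0],[0.4,3.3,0,0]]}}

```text
clock: 12.0
eef_pos: [357.1, -51.4, 164.2]
tcp_rot: [-3.142, -0.0, 0.106]
contact_force: [1.4, 0.6, -1.0]
opening: 0.248
```

```bash
python3 see.py; python3 -c "
from h import *
go(rack(-185,-34.8),36,YW)"
```

```text
clk 12.0 tool [-182.4  -36.2] 164.2 yaw 0.006 F [ 1.4  0.6 -1. ]
65 rack [ 41.1 -68.6] [82.3  6.8] ang-rack deg 0.3
298 rack [ 35.5 -82.4] [18.1 90.2] ang-rack deg 84.1
585 rack [-98.3 -34.6] [64.8 48. ] ang-rack deg 0.4
clock 12.05 turn 0.005 shift cm [-0.42 -0.59 12.86] q6 1.31
```

>>> {"name": "drive_tool", "arguments": {"deltas": [[-0.4,-0.6,0,0.005],[0,0,3,0],[0,0,3,0],[0,0,2,0],[0,0,0,0],[0,0,0,0]]}}

```text
clock: 12.55
eef_pos: [351.2, -43.7, 83.7]
tcp_rot: [-3.141, 0.003, 0.099]
contact_force: [-0.0, -0.3, 0.6]
opening: 0.25
```

```bash
python3 -c "
from h import *
import cv2
go(rack(-185,-34.8),36,YW)
p,d=cams.grab_frame('scene');cv2.imwrite('pics/s3.png',cv2.resize(p[100:300,180:430,::-1],None,fx=3,fy=3,interpolation=cv2.INTER_CUBIC))"
```

```text
clock 12.55 turn -0.0 shift cm [0.25 0.69 4.77] q6 1.34
```

View pics/s3.png

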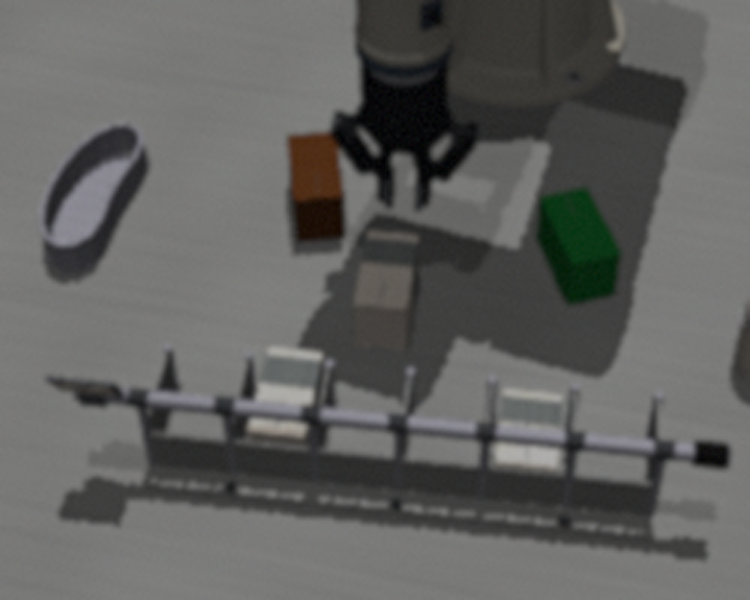

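```bash
python3 - <<'E'
from h import *
z=np.load("top0.npz");W=cloud(cams.camera_params("top"),z['d'])
m=(W[...,2]>45)&(W[...,0]>250)&(W[...,0]<400)&(W[...,1]>-180)&(W[...,1]<-60)
import cv2;m=cv2.erode(m.astype(np.uint8),np.ones((2,2)))>0
P=W[m];b=cv2.minAreaRect(P[:,:2].astype(np.float32));print(P[:,2].mean(),cv2.boxPoints(b).round(),[torack(q).round() for q in cv2.boxPoints(b)]);go(rack(-177,-34.8),36,YW)
E
```

```text
83.64279699139655 [[ 242.  -78.]
 [ 279. -178.]
 [ 362. -148.]
 [ 325.  -48.]] [array([-299.,  -51.]), array([-273., -154.]), array([-187., -132.]), array([-213.,  -29.])]
clock 12.6 turn -0.001 shift cm [0.95 0.65 4.85] q6 1.34
```

>>> {"name": "drive_tool", "arguments": {"deltas": [[0.9,0.65,0,0],[0,0,2,0],[0,0,1.8,0],[0,0,0.8,0],[0,0,0,0],[0,0,0,0]]}}

```text
clock: 13.1
eef_pos: [362.5, -50.3, 38.7]
tcp_rot: [3.142, -0.0, 0.097]
contact_force: [-0.1, 0.4, 0.1]
opening: 0.252
```

```bash
python3 see.py
```

```text
clk 13.1 tool [-176.9  -35.6] 38.7 yaw -0.002 F [-0.1  0.4  0.1]
65 rack [ 40.7 -68.6] [82.4  6.9] ang-rack deg 0.2
295 rack [ 35.3 -82.5] [18.  89.7] ang-rack deg 84.2
557 rack [-96.5 -34.8] [60.7 48.2] ang-rack deg 0.1
```

>>> {"name": "drive_tool", "arguments": {"deltas": [[0.4,0,0,0],[0.4,0,0,0],[0.4,0,0,0],[0.5,0,0,0],[0.5,0,0,0],[0.5,0,0,0],[0.5,0,0,0],[0.5,0,0,0],[0.5,0,0,0],[0.5,0,0,0],[0.4,0,0,0],[0.2,0,0,0]]}}

```text
clock: 14.15
eef_pos: [414.2, -45.0, 38.1]
tcp_rot: [-3.141, 0.002, 0.097]
contact_force: [-1.3, 0.1, 1.1]
opening: 0.253
```

>>> {"name": "drive_tool", "arguments": {"deltas": [[0.4,0,0,0],[0.4,0,0,0],[0.2,0,0,0],[0,0,0,0]]}}

```text
clock: 14.48
eef_pos: [426.1, -44.1, 38.2]
tcp_rot: [3.141, -0.002, 0.097]
contact_force: [0.4, -0.1, 0.9]
opening: 0.25
```

```bash
python3 see.py; python3 - <<'E'
from h import *
import cv2
p,d=cams.grab_frame('top');cv2.imwrite('pics/t4.png',cv2.resize(p[120:270,230:430,::-1],None,fx=4,fy=4,interpolation=cv2.INTER_CUBIC))
E
```

```text
clk 14.4833 tool [-113.   -35.8] 38.2 yaw -0.002 F [ 0.4 -0.1  0.9]
61 rack [ 39.7 -70. ] [80.3  6.7] ang-rack deg -1.9
298 rack [ 35.3 -82.4] [18.  89.6] ang-rack deg 84.1
200 rack [-22.  -35.2] [46.2 24.9] ang-rack deg 84.3
```

View pics/t4.png

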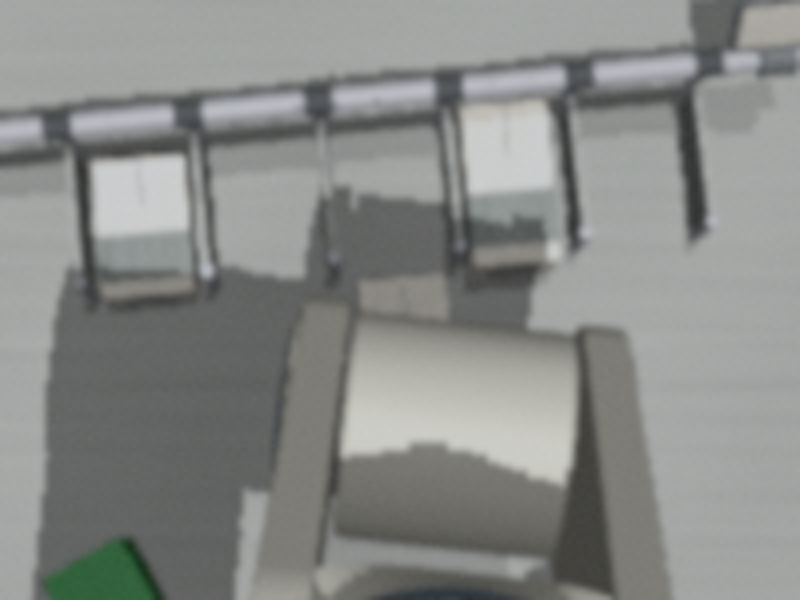

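The leading face (crop columns 360–450, row 280) is just in front of the rods at columns 333 and 460. The side gaps are roughly 10 mm and 4–5 mm, so it will enter. I'll keep pushing and watch the force.

>>> {"name": "drive_tool", "arguments": {"deltas": [[0.3,0,0,0],[0.3,0,0,0],[0.4,0,0,0],[0.4,0,0,0],[0.4,0,0,0],[0.4,0,0,0],[0.3,0,0,0],[0.2,0,0,0]]}}

```text
clock: 15.25
eef_pos: [451.6, -41.5, 38.1]
tcp_rot: [-3.142, 0.0, 0.097]
contact_force: [-1.8, -1.0, 3.2]
opening: 0.251
```

```bash
python3 see.py
```

```text
clk 15.25 tool [-87.4 -35.7] 38.1 yaw -0.003 F [-1.8 -1.   3.2]
65 rack [ 41.2 -68.6] [82.2  6.8] ang-rack deg 0.2
280 rack [ 38.6 -82.6] [18.  84.2] ang-rack deg 83.9
86 rack [ 10.8 -35.5] [48.8 11.1] ang-rack deg 79.7
```

>>> {"name": "drive_tool", "arguments": {"deltas": [[0.4,0,0,0],[0.5,0,0,0],[0.5,0,0,0],[0.5,0,0,0],[0.5,0,0,0],[0.5,0,0,0],[0.5,0,0,0],[0.5,0,0,0],[0.5,0,0,0],[0.4,0,0,0],[0.3,0,0,0],[0.2,0,0,0]]}}

```text
clock: 16.3
eef_pos: [504.9, -36.3, 38.1]
tcp_rot: [3.142, -0.0, 0.097]
contact_force: [-3.6, -0.7, 5.1]
opening: 0.25
```

```bash
python3 see.py
```

```text
clk 16.3 tool [-33.8 -35.9] 38.1 yaw -0.002 F [-3.6 -0.7  5.1]
```

>>> {"name": "drive_tool", "arguments": {"deltas": [[0,0,0,0],[0,0,0,0]]}}

```text
clock: 16.52
eef_pos: [505.1, -36.4, 38.2]
tcp_rot: [3.141, -0.001, 0.097]
contact_force: [0.2, 1.3, 1.8]
opening: 0.251
```

```bash
python3 - <<'E'
from h import *
import cv2
s=r.sense();print(s['contact_force'],s['wrist_torque'],torack(s['eef_pos']))
p,d=cams.grab_frame('scene');a=p[150:280,220:390,::-1]
q,_=cams.grab_frame('wrist')
cv2.imwrite('pics/s5.png',np.hstack([cv2.resize(a,(400,306)),cv2.resize(q[:,:,::-1],(400,306))]))
W=cloud(cams.camera_params('scene'),d);Q=np.array([torack(x) for x in W.reshape(-1,3)[:,:2]]);z=W[...,2].ravel()
m=(Q[:,0]>-8)&(Q[:,0]<75)&(abs(Q[:,1]+35)<22)&(z>40)&(z<80)
for x in range(-8,75,12):
    k=m&(abs(Q[:,0]-x)<6)
    if k.sum()>3: print(x,k.sum(),np.median(z[k]).round(1))
E
```

```text
[0.22956734 1.28162437 1.84951559] [ 0.06467438 -0.0797285   0.03778021] [-33.6231953  -35.91450234]
-8 29 61.2
4 65 60.4
16 64 60.0
28 69 60.4
40 65 60.0
52 17 61.1
64 85 51.0
```

View pics/s5.png

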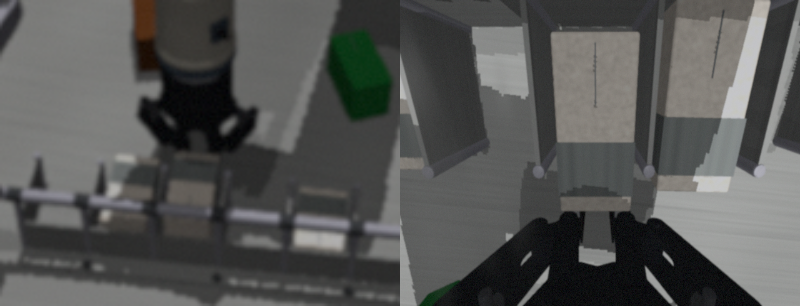

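The carton is level (top at 60 mm) and inside the third bay, with clearance on both sides in the wrist view. The last part goes slowly.

>>> {"name": "drive_tool", "arguments": {"deltas": [[0.2,0,0,0],[0.2,0,0,0],[0.2,0,0,0],[0.2,0,0,0],[0.1,0,0,0],[0.1,0,0,0]]}}

```text
clock: 17.12
eef_pos: [512.8, -35.4, 38.1]
tcp_rot: [-3.141, 0.003, 0.097]
contact_force: [-6.5, -1.6, 9.0]
opening: 0.256
```

>>> {"name": "drive_tool", "arguments": {"deltas": [[0.1,0,0,0],[0.1,0,0,0]]}}

```text
clock: 17.28
eef_pos: [514.0, -35.3, 38.1]
tcp_rot: [-3.141, 0.005, 0.097]
contact_force: [-9.4, -1.4, 13.5]
opening: 0.251
```

>>> {"name": "drive_tool", "arguments": {"deltas": [[0.1,0,0,0],[0.05,0,0,0]]}}

```text
clock: 17.45
eef_pos: [515.8, -35.1, 38.1]
tcp_rot: [-3.141, 0.004, 0.097]
contact_force: [-6.5, -0.9, 8.4]
opening: 0.25
```

```bash
cat > chk.py <<'E'
from h import *
import cv2
s=r.sense();print(s['clock'],s['contact_force'],torack(s['eef_pos']))
for n in ("scene","wrist"):
    p,d=cams.grab_frame(n);W=cloud(cams.camera_params(n),d).reshape(-1,3);Q=(W[:,:2]-O)@np.array([[np.cos(YW),-np.sin(YW)],[np.sin(YW),np.cos(YW)]]);z=W[:,2]
    for nm,yc,h in (("carton",-35,60),("stock5",-105,60)):
        m=(Q[:,0]>-40)&(Q[:,0]<78)&(abs(Q[:,1]-yc)<15)&(abs(z-h)<4)
        if m.sum()>20: print(n,nm,m.sum(),"x range",np.percentile(Q[m,0],[1,99]).round(1),"z",[np.median(z[m&(Q[:,0]<15)]).round(1),np.median(z[m&(Q[:,0]>30)]).round(1)])
E
python3 chk.py
```

```text
17.45 [-6.54412182 -0.89592201  8.36445683] [-22.8262967  -35.71338411]
scene carton 269 x range [-20.3  77.4] z [np.float64(60.2), np.float64(60.1)]
scene stock5 255 x range [-9.7 77.6] z [np.float64(60.1), np.float64(60.1)]
wrist carton 19499 x range [-24.7  76.7] z [np.float64(60.1), np.float64(60.0)]
wrist stock5 19074 x range [-9.4 77.3] z [np.float64(60.2), np.float64(60.1)]
```

>>> {"name": "drive_tool", "arguments": {"deltas": [[0.1,0,0,0],[0,0,0,0]]}}

```text
clock: 17.72
eef_pos: [516.8, -35.0, 38.1]
tcp_rot: [-3.141, 0.004, 0.097]
contact_force: [-6.6, -0.6, 9.3]
opening: 0.251
```

```bash
sed -i 's/<78/<95/' chk.py; python3 chk.py
```

```text
17.7167 [-6.583966   -0.63981126  9.3337541 ] [-21.88892597 -35.71136552]
scene carton 282 x range [-18.4  79.5] z [np.float64(60.2), np.float64(59.8)]
scene stock5 280 x range [-9.7 81.8] z [np.float64(59.7), np.float64(60.1)]
wrist carton 19534 x range [-23.8  77.3] z [np.float64(60.1), np.float64(60.0)]
wrist stock5 19054 x range [-9.6 77.6] z [np.float64(60.2), np.float64(60.0)]
```

>>> {"name": "drive_tool", "arguments": {"deltas": [[0.1,0,0,0],[0,0,0,0]]}}

```text
clock: 17.98
eef_pos: [517.8, -34.9, 38.1]
tcp_rot: [-3.141, 0.004, 0.097]
contact_force: [-6.0, -0.6, 7.6]
opening: 0.25
```

```bash
python3 chk.py
```

```text
17.9833 [-5.97945258 -0.55595593  7.62283825] [-20.82702315 -35.71831656]
scene carton 277 x range [-16.9  81.9] z [np.float64(60.0), np.float64(60.2)]
scene stock5 269 x range [-9. 81.] z [np.float64(60.1), np.float64(60.0)]
wrist carton 19512 x range [-22.8  78.5] z [np.float64(60.1), np.float64(60.0)]
wrist stock5 18893 x range [-9.5 77.6] z [np.float64(60.2), np.float64(60.0)]
```

>>> {"name": "drive_tool", "arguments": {"deltas": [[-0.4,0,0,0],[-0.8,0,0,0],[-0.8,0,0,0],[0,0,0,0]]}}

```text
clock: 18.42
eef_pos: [497.4, -36.9, 37.7]
tcp_rot: [-3.141, 0.002, 0.097]
contact_force: [0.1, 0.4, 0.1]
opening: 0.249
```

```bash
python3 chk.py
```

```text
18.4167 [0.05287173 0.42970218 0.08123409] [-41.36016894 -35.61767762]
scene carton 280 x range [-32.  82.] z [np.float64(59.8), np.float64(59.9)]
scene stock5 272 x range [-9.4 80.6] z [np.float64(60.4), np.float64(60.0)]
wrist carton 20246 x range [-32.3  71.5] z [np.float64(60.3), np.float64(60.3)]
wrist stock5 20021 x range [-8.8 71.3] z [np.float64(60.4), np.float64(60.3)]
```

```bash
cat > edge.py <<'E'
from h import *
p,d=cams.grab_frame("wrist");W=cloud(cams.camera_params("wrist"),d).reshape(-1,3);Q=(W[:,:2]-O)@np.array([[np.cos(YW),-np.sin(YW)],[np.sin(YW),np.cos(YW)]])
for yc in(-50,-43,-35,-27,-20,-105):
    m=(abs(W[:,2]-60)<2)&(abs(Q[:,1]-yc)<3);h,b=np.histogram(Q[m,0],np.arange(-40,10,1));i=len(h)-1
    while i>0 and h[i]>2:i-=1
    print(yc,"near edge x",b[i+1],h.sum())
m=(abs(W[:,2]-60)<2)&(abs(Q[:,0]-20)<10)&(abs(Q[:,1]+35)<33);print("y range",np.percentile(Q[m,1],[1,99]))
E
python3 edge.py
```

```text
-50 near edge x -10 806
-43 near edge x -10 659
-35 near edge x -10 658
-27 near edge x -10 756
-20 near edge x -10 691
-105 near edge x -11 695
y range [-59.73813278 -11.84454924]
```

The rear edge is square at x = -10, the nominal home position. To confirm it really touches the plate, I'll make a fresh contact.

>>> {"name": "drive_tool", "arguments": {"deltas": [[0.8,0,0,0],[0.8,0,0,0],[0.3,0,0,0],[0.1,0,0,0],[0,0,0,0]]}}

```text
clock: 18.98
eef_pos: [520.2, -34.8, 38.2]
tcp_rot: [3.142, 0.001, 0.097]
contact_force: [-2.6, -0.3, 4.6]
opening: 0.25
```

>>> {"name": "drive_tool", "arguments": {"deltas": [[0.1,0,0,0],[0,0,0,0]]}}

```text
clock: 19.15
eef_pos: [520.2, -34.8, 38.1]
tcp_rot: [-3.141, 0.002, 0.097]
contact_force: [-5.3, -1.3, 7.0]
opening: 0.248
```

>>> {"name": "drive_tool", "arguments": {"deltas": [[0.1,0,0,0],[0,0,0,0]]}}

```text
clock: 19.32
eef_pos: [520.2, -34.8, 38.1]
tcp_rot: [-3.141, 0.004, 0.097]
contact_force: [-9.7, -3.2, 10.8]
opening: 0.251
```

The tool has stalled at 520.2 over two further 1 mm commands and the force is climbing, so the carton is against the plate. I'll back off and retreat.

>>> {"name": "drive_tool", "arguments": {"deltas": [[-0.3,0,0,0],[-0.5,0,0,0],[-1,0,0,0],[-2,0,0,0],[-2,0,-2,0],[0,0,-3,0],[0,0,-3,0],[0,0,-3,0],[-2,-2,-1,0],[-3,-3,0,0],[-3,-3,0,0],[-2,-2,0,0]]}}

```text
clock: 20.32
eef_pos: [352.5, 49.3, 157.8]
tcp_rot: [-3.141, 0.001, 0.096]
contact_force: [-0.1, -0.7, -0.8]
opening: 0.248
```

>>> {"name": "drive_tool", "arguments": {"deltas": [[0,0,0,0],[0,0,0,0],[0,0,0,0]]}}

```text
clock: 20.57
eef_pos: [356.5, 48.5, 158.4]
tcp_rot: [3.141, -0.001, 0.098]
contact_force: [0.0, 0.3, 0.1]
opening: 0.254
```

```bash
python3 see.py; python3 - <<'E'
from h import *
import cv2
p,d=cams.grab_frame('top');c=cams.camera_params('top');W=cloud(c,d)
a=np.load('top0.npz');W0=cloud(c,a['d'])
cv2.imwrite('pics/final.png',cv2.resize(p[100:300,150:500,::-1],None,fx=2.2,fy=2.2,interpolation=cv2.INTER_CUBIC))
for nm,(x0,x1,y0,y1,z0,z1) in dict(stock5=(540,640,-120,-70,55,66),stock2=(530,640,80,150,34,46),bottle=(370,460,250,350,118,130),dish=(300,480,-420,-260,30,48)).items():
    f=lambda W:(W[(W[...,0]>x0)&(W[...,0]<x1)&(W[...,1]>y0)&(W[...,1]<y1)&(W[...,2]>z0)&(W[...,2]<z1)]).mean(0).round(1)
    print(nm,f(W0),f(W))
E
```

```text
clk 20.5667 tool [-173.    63.4] 158.4 yaw -0.002 F [0.  0.3 0.1]
875 rack [ 38.4 -35. ] [90.5 48.7] ang-rack deg -0.1
61 rack [ 40.5 -68.7] [80.7  6.5] ang-rack deg -0.1
299 rack [ 35.1 -82.3] [18.1 90. ] ang-rack deg 84.0
stock5 [581.4 -94.1  60. ] [581.6 -94.1  60. ]
stock2 [565.6 112.7  39.8] [565.8 112.9  39.8]
bottle [415.5 301.8 124.5] [415.4 301.9 124. ]
dish [ 376.7 -354.8   38.5] [ 377.2 -354.8   38.3]
```

View pics/final.png

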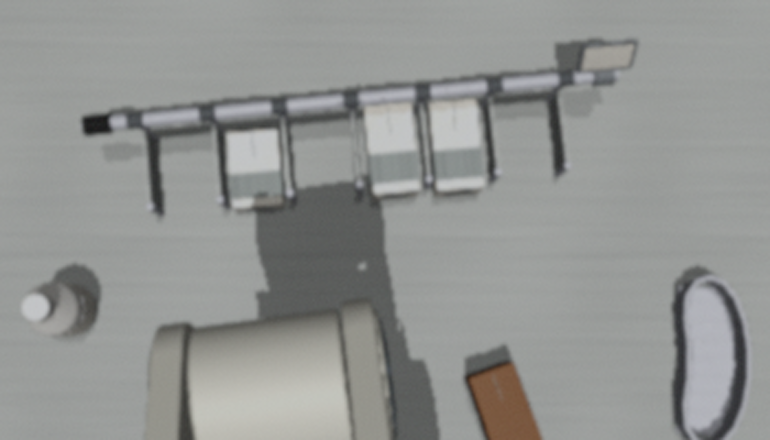

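The carton is home in the third bay from the card-holder end, at crop (392,150). The stored boxes, bottle and dish haven't moved, and the robot is clear.

```bash
python3 -c "
from rig import job
print(job.sign_off())"
```

```text
the job is handed in; nothing more can be done
None
```

The carton is in the third bay from the card-holder end, resting against the back plate, and the job is handed in at about 21 s on the robot's clock.

**Rail:** The card holder was at the robot's right. I ran the shut fingertip along the rail top from just inside the post at that end, over gaps one and two. I stopped mid-way along the third gap (rail_4) and lifted off there. Contact was about 5–6 N.

**Carton:** I squared it up with a two-finger push on its left side, then pushed it narrow end first into the bay. I never pinched, lifted or tipped it.

**Last checks:**
- **Against the plate:** the tool stalled on the last two 1 mm steps while the force rose to about 10 N.
- **Position:** the carton is square to within 0.1° and centred in the bay (rack y = -35.0 mm).
- **Other objects:** the stored boxes, bottle and dish read the same as at the start, to within about 0.5 mm. The robot was clear at hand-in.

**Disagreements:**
- The top camera puts the carton's middle at x = 38 mm, against a nominal 35 mm. I put this down to the 2–3 mm uncertainty in my rack-origin fit.
- During the last few centimetres of the push, the fingers felt an upward force of up to 13 N. I think the pads were sticking to the card. The carton's top stayed level at 60 mm throughout.

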